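Shut the make-up box

ROBOT

A 6-joint arm with a two-finger parallel gripper is mounted at the origin on the work surface. World frame = base frame: x ahead of the robot, y to its left, z up, the work surface at z = 0. Lengths are in m, angles in rad, forces in N, time in s.
With the tool pointing down it reaches from about 0.375 to 0.975 m from the base axis. Payload 3.8 kg.
Tool frame: the origin (TCP) lies at the very end of the fingers, on their centre line; the grasp point (between the pads) lies 19 mm behind it (bot.pinch_z is the distance from the TCP to the grasp point, in m); x points along the fingers, y is the direction in which the jaws open and shut, and the axes are right-handed (so a half turn about x gives the same grasp; the last joint's range is limited). The gripper opens to 85 mm and grips with 20 to 120 N. Pads are 22 mm wide; open, the fingers measure 114 mm over their backs; the gripper's body (76 mm by 85 mm) begins 54 mm behind the grasp point. The pads swing forward as they close: fully open they stand 13 mm farther back than shut.
Start: joints at [-1.339, 0.264, 1.604, -0, 1.274, -0.037], TCP at [0.179, -0.651, 0.231] pointing down, gripper open.
Joint ranges: [-2.63, 2.63], [-0.94, 2.18], [0.31, 2.57], [-1.31, 4.45], [0, 2.66], [-2.55, 2.55]. Speed limits (rad/s): [2.57, 2.57, 3.14, 3.14, 3.14, 3.14].

INTERFACE

Orientations are given as a rotation vector (axis times angle).
In Python, from workcell import monitor, imaging, finish_job, bot gives the robot as it stands.
- The arm moves only by the tool jog_arm, never from a script. Its argument "rows" is a list of rows, each a list of 7 numbers: the shift along the tool's x, y, z in m, then the turn, a rotation vector about the tool's x, y, z in rad, then the opening in per cent of the stroke, from 0 (shut) to 100 (fully open). A call has 1 to 20 rows; each row is the pose to reach, as a shift and turn from the pose measured when the call began, along the tool's axes at that moment; what a row does not reach only later rows make up. A row lasts 1/10 s, in which the tool goes at most 50 mm and 8.59 degrees, less where a joint would pass 70% of its speed; a pose out of reach is approached as far as the arm can. A call with a gripper value outside its range is refused whole. The fingers move at their own pace and stop on an object; "force" is the grip in N (left out, the last holds). Time passes only in rows, so rows that repeat a pose let the fingers close. It gives the time, the measured TCP pose, the force and the opening at its end, in the units of the state.
- monitor.read_state(): the state, without advancing time (a new reading comes with each control period).
- imaging.read_camera(name): name is "side" or "top"; returns the picture (400x640x3 uint8, blue, green, red); there is no depth.
- imaging.camera_params(name): a dict with "fx", "fy", "cx", "cy" (pixels), "T" (4x4, takes a point from camera to world coordinates). Camera axes: x right, y down, z forward; pixel columns grow to the right and rows downward; lengths in m; the calibration is good to about 2 mm. A picture is of the moment at which its call begins. camera_params takes no time and is no camera call.
- finish_job(): hands the job in, once; it reports no verdict.
The state is a dict: "time": time; "q": joint angles; "joint_vel": joint speeds; "joint_torque": joint torques, N m; "tool_pos": TCP position; "tcp_rot": TCP orientation; "wrist_force": force on the tool from outside, world axes, zero at the start; "torque": the same for the moment, N m; "width": opening from 0.0 (shut) to 1.0 (fully open).
Only numpy, scipy, OpenCV 4.12 (cv2) and the standard library are available. Lean on these libraries where they do the work, as an engineer would, in place of code of your own. Each camera call takes 0.05 s, during which the arm holds its last target. There are 200 camera calls.

TASK

Shut the make-up box by pushing with the fingertips only: first push both drawers fully home while the lid stays up, then fold the lid down from behind until it lies shut on the box. Push gently, without slamming anything, and do not touch the mirror inside the lid. Leave the make-up in the tray and round the box where it stands.

Things in the scene. Friction and masses are not known exactly. Their poses are not given: they have to be found in the camera images.
- case: Fixed black make-up box, 140 mm deep (its x), 240 mm wide (its y), rim 88 mm above the table. Origin: centre of its underside, on the table; its x points from the front (the drawers, robot side) to the back (the hinge), y to the left, z up. Below are two side-by-side drawers, above them an open tray (floor at 62 mm, walls 26 mm high and 6 mm thick), over it a hinged lid. It is turned by up to 0.35 rad.
- drawer_left (a joint): Left (+y of the box) drawer: how far it stands open, m; 0 = fully home, 0.07 = the stop. Slides along the box's x: pushing its front towards +x of the box closes it. About 2 N of friction plus light damping; it stays where it is left.
- drawer_right (a joint): Right (-y of the box) drawer, the same.
- drawer_left_front (a point): Centre of the outside of the left drawer's white, handleless front panel, 32 mm above the table. The panel is 112 mm wide, from 8 to 56 mm above the table, 8 mm thick, and stands 9 mm proud of the box's front when home; the point is then at x = -0.079, y = 0.0585 of the box. The drawer is filled to 2 mm below the top of its front with powder pans, so nothing can reach behind the panel.
- drawer_right_front (a point): The same point of the right drawer's front panel (y = -0.0585 of the box).
- lid (a joint): Opening of the lid, rad: 0 = shut flat on the rim, 1.57 = standing upright at the back of the box. A stiff friction hinge (0.25 N m): it stays at any angle and does not fall, and must be pushed all the way down.
- hinge (a point): Middle of the hinge line, along the box's y, at x = 0.070, z = 0.088 of the box. The lid's inner face runs through this line.
- lid_edge (a point): Middle of the lid's free edge, on its outer face (the back when upright, the top when shut). The lid is a flat black panel, 140 mm from the hinge to this edge, 240 mm wide, 8 mm thick, a thin gold frame on its outer face.
- mirror (a point): Centre of the mirror that covers the lid's inner face (132 by 224 by 2 mm); the mirror is not to be touched.
- pot: Small round brown pot, 40 mm across, 20 mm high, loose in the tray's left half; origin at its foot. It fits under the shut lid.
- blush: Square black blusher, 50 by 50 by 12 mm, loose in the tray's right half; origin at its foot.
- stick_tan: Loose foundation stick with tan top, standing, 32 mm across its foot, 70 mm high, in one of three places: just in front of the box between the two drawers, or near its front left or front right corner; origin at its foot.
- stick_brown: Loose foundation stick with copper-brown top, standing, 32 mm across its foot, 70 mm high, in one of three places: just in front of the box between the two drawers, or near its front left or front right corner; origin at its foot.
- stick_red: Loose foundation stick with red-brown top, standing, 32 mm across its foot, 70 mm high, in one of three places: just in front of the box between the two drawers, or near its front left or front right corner; origin at its foot.
- compact: Loose closed round black powder compact, 60 mm across, 16 mm high, beside the box; origin at its foot.
- sponge: Loose brown egg-shaped make-up sponge, 58 mm across, 52 mm high, beside the box; origin at its foot.

How it is judged:
By the outcome, as a careful person would: the job done as asked, in the order asked, and still so for the second after the job is handed in, with the robot touching nothing.
It also fails if it takes over 59 s, if anything falls off the work surface, if the arm or the gripper's body presses on something with over 40 N, if the wrist force passes 120 N, or if a joint passes its speed limit or range.

## Working session

There is one attempt and no reset: what is moved stays moved. The work goes in short steps, Python scripts to look and compute and a tool call to move; the robot and the scene stay as the last step left them, time stands still between calls to the robot, and variables do not carry over. Pictures are saved under pics/ and viewed, about 8 in all and at most 12, crops included, and the job is handed in when it is done.

Besides the shell and the picture viewer there is one more tool, called as name(argument=value, ...) on one line, values as JSON. jog_arm: Moves the arm, as the interface text tells. Its arguments: {"type":"object","properties":{"rows":{"type":"array","items":{"type":"array","items":{"type":"number"}}},"force":{"type":"number"}},"required":["rows"]}

```bash
ls; mkdir -p pics
python3 - <<'E'
from workcell import monitor, imaging
import cv2
for n in("top","side"):
    cv2.imwrite(f"pics/{n}0.png",imaging.read_camera(n)); p=imaging.camera_params(n); print(n,p)
print(monitor.read_state())
E
```

```text
pics
top {'fx': 417.75367010106106, 'fy': 417.75367010106106, 'cx': 312.6939529610369, 'cy': 196.64525563882955, 'T': array([[ 0.00737457, -0.99354819,  0.11317074,  0.47394038],
       [-0.99996244, -0.00681179,  0.00535872,  0.03005773],
       [-0.00455325, -0.11320601, -0.9935611 ,  0.9932643 ],
       [ 0.        ,  0.        ,  0.        ,  1.        ]])}
side {'fx': 370.1581235864049, 'fy': 370.1581235864049, 'cx': 318.3297847985674, 'cy': 200.3943744700571, 'T': array([[-0.66315406, -0.40311388,  0.63065513,  0.11246057],
       [-0.74827314,  0.33710977, -0.57135306,  0.45945617],
       [ 0.01772034, -0.85079739, -0.525195  ,  0.47323269],
       [ 0.        ,  0.        ,  0.        ,  1.        ]])}
{'time': 0.1, 'q': array([-1.33888762e+00,  2.64696802e-01,  1.60527751e+00,  8.82743417e-06,
        1.27369988e+00, -3.68999419e-02]), 'joint_vel': array([ 0.00151135, -0.00267936, -0.00262533,  0.00038429, -0.00010995,
       -0.00154432]), 'joint_torque': array([ 7.55469705e-05, -5.16704750e+01, -3.68589735e+01, -1.10202279e-04,
        6.25632587e-03, -9.45168466e-06]), 'tool_pos': array([ 0.17911331, -0.65009705,  0.23005209]), 'tcp_rot': array([ 2.07845188,  0.28324568, -2.07885932]), 'wrist_force': array([ 0.19850259, -0.15886094,  0.14164346]), 'torque': array([-0.08330428,  0.01333973,  0.04799449]), 'width': 0.9982505504665076}
```

View pics/top0.png

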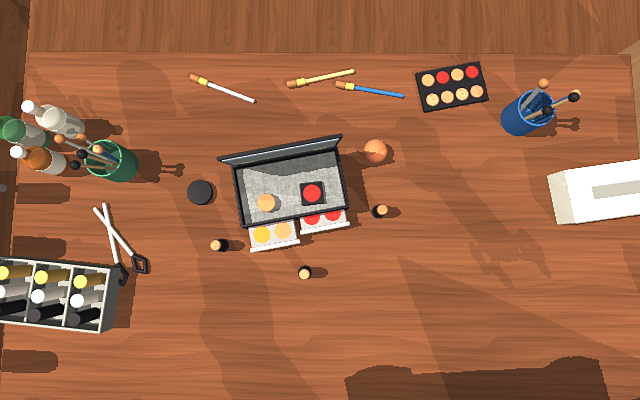

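View pics/side0.png

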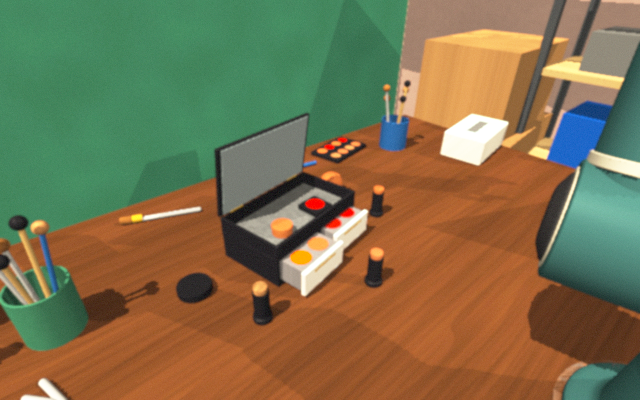

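The top view shows the box at about (290,185) and turned. The left drawer front is near (275,245) and the right near (325,228). The sticks stand at (220,245), (305,272) and (380,211), the compact at (200,192), and the sponge at (375,150). I'll enlarge both views to pick corners.

Run:
```python
import cv2
i=cv2.imread('pics/top0.png')[125:285,190:410]; cv2.imwrite('pics/topc.png',cv2.resize(i,None,fx=3.6,fy=3.6,interpolation=cv2.INTER_CUBIC))
i=cv2.imread('pics/side0.png')[110:330,170:400]; cv2.imwrite('pics/sidec.png',cv2.resize(i,None,fx=2.7,fy=2.7,interpolation=cv2.INTER_CUBIC))
```

```text
(no output)
```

View pics/topc.png

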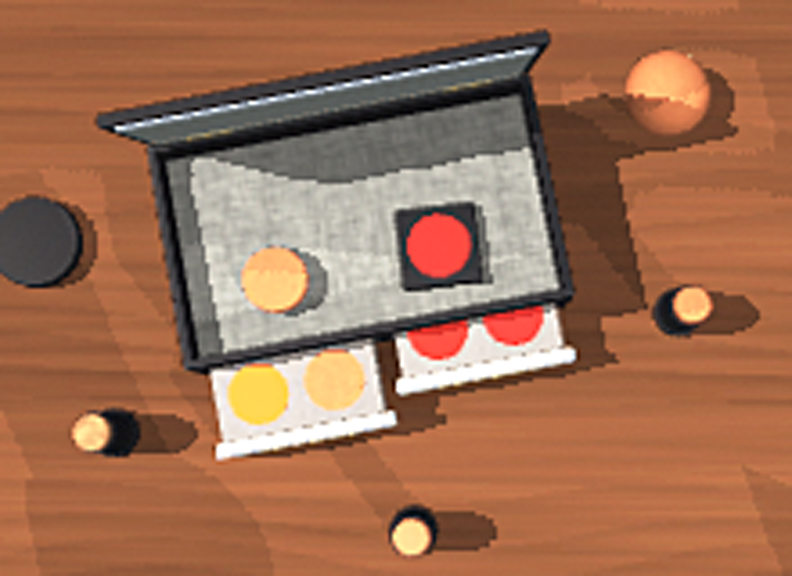

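```bash
cat > h.py <<'E'
import numpy as np
from workcell import imaging
def ray(n,u,v,z):
    p=imaging.camera_params(n);T=p['T']
    d=T[:3,:3]@[(u-p['cx'])/p['fx'],(v-p['cy'])/p['fy'],1.];o=T[:3,3]
    return o+d*(z-o[2])/d[2]
C=lambda u,v,z:ray('top',u/3.6+190-.36,v/3.6+125-.36,z)
E
python3 - <<'E'
from h import *
np.set_printoptions(precision=4,suppress=True)
FL,FR=C(188,371,.088),C(573,299,.088); 
for h in(.22,.226):
  L,R=C(98,119,h),C(549,34,h);print('lid',h,L,R,np.linalg.norm(L-R), np.arctan2((R-L)[0],-(R-L)[1]))
y=(FL-FR); print('rim',FL,FR,np.linalg.norm(y)); yaw=np.arctan2(-y[0],y[1]);print('yaw',yaw)
ex=np.array([np.cos(yaw),np.sin(yaw),0]);ey=np.array([-np.sin(yaw),np.cos(yaw),0])
O=(FL+FR)/2+.07*ex;O[2]=0;print('O',O)
loc=lambda P:np.array([(P-O)@ex,(P-O)@ey,P[2]])
for n,u,v,z in[('dLl',217,450,.056),('dLr',396,418,.056),('dRl',398,386,.056),('dRr',575,353,.056),('dLl floor',217,459,.008),('backL',152,150,.088),('backR',525,88,.088),('stL',92,432,.07),('stM',411,537,.07),('stR',692,305,.07),('comp',38,241,.016),('sponge',668,92,.026),('pot',275,279,.082),('blush',438,245,.074)]:
  P=C(u,v,z);print(n,P,'box',loc(P))
for h in(.22,.226): print(loc(C(98,119,h)),loc(C(549,34,h)))
E
```

```text
lid 0.22 [0.6347 0.2154 0.22  ] [ 0.6817 -0.0207  0.22  ] 0.2407354339480262 0.19660855891453627
lid 0.226 [0.6334 0.214  0.226 ] [ 0.6801 -0.0203  0.226 ] 0.23886749228836687 0.1966085589145361
rim [0.5084 0.1877 0.088 ] [ 0.5534 -0.0437  0.088 ] 0.23582163900979783
yaw 0.19222829933216154
O [0.5996 0.0854 0.    ]
dLl [0.4609 0.1741 0.056 ] box [-0.1192  0.1135  0.056 ]
dLr [0.4814 0.0635 0.056 ] box [-0.1202  0.0011  0.056 ]
dRl [0.5012 0.0625 0.056 ] box [-0.1009 -0.0037  0.056 ]
dRr [ 0.5225 -0.0475  0.056 ] box [-0.1011 -0.1157  0.056 ]
dLl floor [0.4545 0.1813 0.008 ] box [-0.1241  0.1219  0.008 ]
backL [0.643  0.2134 0.088 ] box [0.0671 0.1173 0.088 ]
backR [ 0.6831 -0.0146  0.088 ] box [ 0.0629 -0.1141  0.088 ]
stL [0.4715 0.2486 0.07  ] box [-0.0946  0.1846  0.07  ]
stM [0.4098 0.0532 0.07  ] box [-0.1925  0.0046  0.07  ]
stR [ 0.5518 -0.1184  0.07  ] box [-0.0858 -0.1909  0.07  ]
comp [0.5955 0.301  0.016 ] box [0.0371 0.2124 0.016 ]
sponge [ 0.6954 -0.1113  0.026 ] box [ 0.0564 -0.2114  0.026 ]
pot [0.5649 0.1372 0.082 ] box [-0.0242  0.0575  0.082 ]
blush [0.5874 0.0382 0.074 ] box [-0.021 -0.044  0.074]
[0.0593 0.1209 0.22  ] [ 0.0603 -0.1198  0.22  ]
[0.0578 0.1198 0.226 ] [ 0.0588 -0.1191  0.226 ]
```

View pics/sidec.png

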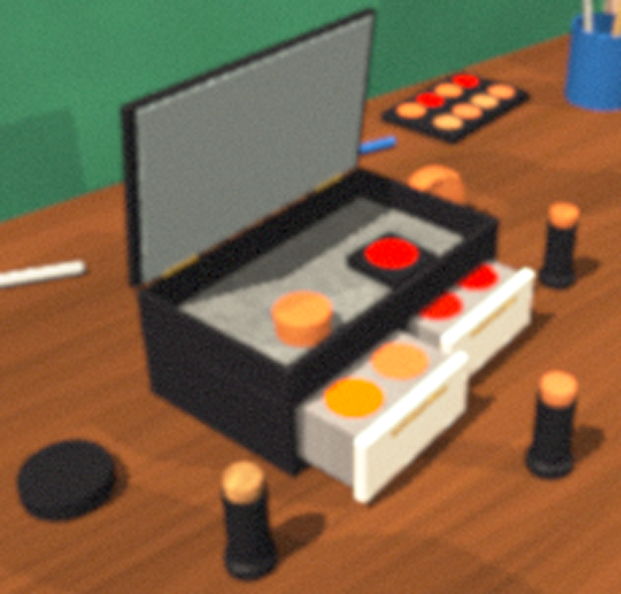

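Both views agree. Box origin is about (0.600, 0.085) with yaw 0.194. The left drawer is about 41 mm open and the right about 22 mm. The lid stands at about 1.43 rad. The middle stick is at box (-0.19, 0.005), clear of the pushing lanes.

```bash
cat > g.py <<'E'
import numpy as np
from scipy.spatial.transform import Rotation as R
from workcell import monitor
O=np.array([.600,.0855,0]);YAW=.194
B=R.from_rotvec([0,0,YAW])
# tool x down, tool y along +-box y
def go(pts):
    s=monitor.read_state();p=s['tool_pos'];M=R.from_rotvec(s['tcp_rot'])
    best=None
    for sg in(1,-1):
        y=np.array([0,sg,0.]);x=np.array([0,0,-1.]);t=B*R.from_matrix(np.c_[x,y,np.cross(x,y)])
        rv=(M.inv()*t).as_rotvec()
        if best is None or np.linalg.norm(rv)<np.linalg.norm(best): best=rv
    print('t',round(s['time'],2),'box tcp',np.round(B.inv().apply(p-O),4),'F box',np.round(B.inv().apply(s['wrist_force']),2),'w',round(s['width'],2))
    for b in pts:
        d=M.inv().apply(O+B.apply(b)-p); print(b,'->',np.round(d,4).tolist(),np.round(best,3).tolist())
E
python3 -c "
from g import *
go([(-.165,.06,.2),(-.165,.06,.032)])
from workcell import monitor
print(R.from_rotvec(monitor.read_state()['tcp_rot']).as_matrix().round(3))"
```

```text
t 0.1 box tcp [-0.5548 -0.6407  0.2301] F box [ 0.16 -0.19  0.14] w 1.0
(-0.165, 0.06, 0.2) -> [0.0315, -0.6695, -0.4411] [0.075, -0.0, 0.002]
(-0.165, 0.06, 0.032) -> [0.1995, -0.6692, -0.4411] [0.075, -0.0, 0.002]
[[-0.     0.266 -0.964]
 [ 0.002 -0.964 -0.266]
 [-1.    -0.002 -0.   ]]
```

jog_arm(rows=[[0,-0.33,-0.3,0.07,0,0,0],[0,-0.33,-0.3,0.07,0,0,0],[0,-0.33,-0.3,0.07,0,0,0],[0,-0.33,-0.3,0.07,0,0,0],[0,-0.33,-0.3,0.07,0,0,0],[0,-0.33,-0.3,0.07,0,0,0],[0,-0.33,-0.3,0.07,0,0,0],[0,-0.33,-0.3,0.07,0,0,0],[0,-0.33,-0.3,0.07,0,0,0],[0.03,-0.67,-0.44,0.075,0,0,0],[0.03,-0.67,-0.44,0.075,0,0,0],[0.03,-0.67,-0.44,0.075,0,0,0],[0.03,-0.67,-0.44,0.075,0,0,0],[0.03,-0.67,-0.44,0.075,0,0,0],[0.03,-0.67,-0.44,0.075,0,0,0],[0.03,-0.67,-0.44,0.075,0,0,0],[0.03,-0.67,-0.44,0.075,0,0,0],[0.03,-0.67,-0.44,0.075,0,0,0],[0.03,-0.67,-0.44,0.075,0,0,0],[0.03,-0.67,-0.44,0.075,0,0,0]])

```text
time: 2.1
tool_pos: [0.4252, 0.1118, 0.2013]
tcp_rot: [2.12, 0.207, -2.122]
wrist_force: [-0.0, 0.4, -0.2]
width: 0.005
```

```bash
python3 -c "
from g import *
go([(-.165,.06,.2),(-.165,.06,.032),(-.09,.06,.032)])"
```

```text
t 2.1 box tcp [-0.1665  0.0595  0.2013] F box [ 0.04  0.43 -0.24] w 0.01
(-0.165, 0.06, 0.2) -> [0.0013, -0.0005, -0.0015] [-0.001, 0.001, 0.002]
(-0.165, 0.06, 0.032) -> [0.1693, -0.0003, -0.0016] [-0.001, 0.001, 0.002]
(-0.09, 0.06, 0.032) -> [0.1693, -0.0004, -0.0766] [-0.001, 0.001, 0.002]
```

jog_arm(rows=[[0.04,0,0,0,0,0,0],[0.08,0,0,0,0,0,0],[0.12,0,0,0,0,0,0],[0.15,0,0,0,0,0,0],[0.169,0,0,0,0,0,0],[0.169,0,-0.005,0,0,0,0],[0.169,0,-0.015,0,0,0,0],[0.169,0,-0.022,0,0,0,0],[0.169,0,-0.028,0,0,0,0],[0.169,0,-0.032,0,0,0,0],[0.169,0,-0.036,0,0,0,0],[0.169,0,-0.04,0,0,0,0]])

```text
time: 3.3
tool_pos: [0.4642, 0.1198, 0.0324]
tcp_rot: [2.119, 0.207, -2.122]
wrist_force: [-2.2, -0.2, 1.5]
width: -0.004
```

```bash
python3 -c "
from g import *
go([(-.09,.06,.032)])"
```

```text
t 3.3 box tcp [-0.1267  0.0598  0.0324] F box [-2.19  0.26  1.45] w -0.0
(-0.09, 0.06, 0.032) -> [0.0004, -0.0002, -0.0367] [-0.001, 0.001, 0.002]
```

jog_arm(rows=[[0,0,-0.003,0,0,0,0],[0,0,-0.006,0,0,0,0],[0,0,-0.009,0,0,0,0],[0,0,-0.012,0,0,0,0],[0,0,-0.015,0,0,0,0],[0,0,-0.018,0,0,0,0],[0,0,-0.021,0,0,0,0],[0,0,-0.024,0,0,0,0],[0,0,-0.026,0,0,0,0],[0,0,-0.028,0,0,0,0],[0,0,-0.03,0,0,0,0],[0,0,-0.031,0,0,0,0],[0,0,-0.032,0,0,0,0],[0,0,-0.033,0,0,0,0]])

```text
time: 4.7
tool_pos: [0.4965, 0.1261, 0.0323]
tcp_rot: [2.119, 0.207, -2.122]
wrist_force: [-1.9, 0.9, 0.6]
width: -0.001
```

```bash
python3 -c "
from g import *
go([(-.09,.06,.032)])"
```

```text
t 4.7 box tcp [-0.0937  0.0598  0.0323] F box [-1.7   1.25  0.6 ] w -0.0
(-0.09, 0.06, 0.032) -> [0.0003, -0.0002, -0.0038] [-0.001, 0.001, 0.002]
```

jog_arm(rows=[[0,0,-0.001,0,0,0,0],[0,0,-0.002,0,0,0,0],[0,0,-0.003,0,0,0,0],[0,0,-0.004,0,0,0,0]])

```text
time: 5.1
tool_pos: [0.5005, 0.1269, 0.0323]
tcp_rot: [2.119, 0.207, -2.122]
wrist_force: [-1.6, 1.5, 0.9]
width: 0.0
```

jog_arm(rows=[[0,0,-0.001,0,0,0,0],[0,0,-0.002,0,0,0,0]])

```text
time: 5.3
tool_pos: [0.5006, 0.1269, 0.032]
tcp_rot: [2.114, 0.206, -2.127]
wrist_force: [-8.9, -1.3, 7.3]
width: -0.006
```

jog_arm(rows=[[0,0,-0.001,0,0,0,0],[0,0,-0.002,0,0,0,0]])

```text
time: 5.5
tool_pos: [0.5005, 0.1268, 0.0318]
tcp_rot: [2.109, 0.206, -2.131]
wrist_force: [-9.6, -0.1, 7.8]
width: 0.001
```

jog_arm(rows=[[0,0,0.02,0,0,0,0],[-0.01,0,0.045,0,0,0,0],[-0.05,0,0.05,0,0,0,0],[-0.09,0,0.05,0,0,0,0],[-0.1,0.03,0.05,0,0,0,0],[-0.1,0.07,0.05,0,0,0,0],[-0.1,0.11,0.05,0,0,0,0],[-0.1,0.12,0.05,0,0,0,0],[-0.1,0.12,0.05,0,0,0,0]])

```text
time: 6.4
tool_pos: [0.4765, -0.0019, 0.1324]
tcp_rot: [2.112, 0.202, -2.131]
wrist_force: [0.1, 0.6, 0.6]
width: 0.004
```

```bash
python3 -c "
from g import *
go([(-.14,-.0585,.032),(-.11,-.0585,.032)])"
```

```text
t 6.4 box tcp [-0.138  -0.062   0.1324] F box [0.23 0.52 0.55] w 0.0
(-0.14, -0.0585, 0.032) -> [0.1004, -0.0034, 0.0011] [-0.004, 0.009, 0.001]
(-0.11, -0.0585, 0.032) -> [0.1002, -0.0035, -0.0289] [-0.004, 0.009, 0.001]
```

jog_arm(rows=[[0.04,-0.003,0,-0.004,0.009,0,0],[0.08,-0.003,0,-0.004,0.009,0,0],[0.1,-0.003,0,-0.004,0.009,0,0],[0.1,-0.003,-0.005,-0.004,0.009,0,0],[0.1,-0.003,-0.012,-0.004,0.009,0,0],[0.1,-0.003,-0.018,-0.004,0.009,0,0],[0.1,-0.003,-0.022,-0.004,0.009,0,0],[0.1,-0.003,-0.025,-0.004,0.009,0,0],[0.1,-0.003,-0.028,-0.004,0.009,0,0],[0.1,-0.003,-0.031,-0.004,0.009,0,0],[0.1,-0.003,-0.034,-0.004,0.009,0,0],[0.1,-0.003,-0.037,-0.004,0.009,0,0],[0.1,-0.003,-0.04,-0.004,0.009,0,0],[0.1,-0.003,-0.042,-0.004,0.009,0,0],[0.1,-0.003,-0.044,-0.004,0.009,0,0],[0.1,-0.003,-0.045,-0.004,0.009,0,0]])

```text
time: 8.0
tool_pos: [0.5195, 0.0095, 0.032]
tcp_rot: [2.12, 0.207, -2.12]
wrist_force: [-1.7, 0.7, 1.0]
width: -0.003
```

jog_arm(rows=[[0,0,-0.001,0,0,0,0],[0,0,-0.002,0,0,0,0],[0,0,-0.003,0,0,0,0],[0,0,-0.004,0,0,0,0]])

```text
time: 8.4
tool_pos: [0.5234, 0.0103, 0.032]
tcp_rot: [2.12, 0.207, -2.12]
wrist_force: [-2.6, 0.2, 0.5]
width: -0.005
```

jog_arm(rows=[[0,0,-0.001,0,0,0,0],[0,0,-0.002,0,0,0,0]])

```text
time: 8.6
tool_pos: [0.5239, 0.0104, 0.0317]
tcp_rot: [2.116, 0.208, -2.123]
wrist_force: [-8.2, -1.3, 5.7]
width: -0.002
```

```bash
python3 -c "
from g import *
go([(-.09,-.0585,.032)])"
```

```text
t 8.6 box tcp [-0.0892 -0.059   0.0317] F box [-8.3   0.35  5.69] w -0.0
(-0.09, -0.0585, 0.032) -> [-0.0003, -0.0005, 0.0008] [0.0, 0.003, 0.001]
```

jog_arm(rows=[[0,0,0.02,0,0,0,0],[-0.01,0,0.04,0,0,0,0],[-0.05,0,0.045,0,0,0,0],[-0.1,0,0.045,0,0,0,0],[-0.15,0,0.045,0,0,0,0],[-0.2,0,0.045,0,0,0,0],[-0.25,0,0.045,0,0,0,0],[-0.29,-0.01,0.045,0,0,0,0],[-0.29,-0.01,0.045,0,0,0,0]])

```text
time: 9.5
tool_pos: [0.483, 0.012, 0.3303]
tcp_rot: [2.132, 0.206, -2.106]
wrist_force: [0.7, -0.7, 1.1]
width: -0.004
```

```bash
python3 -c "
from g import *
go([(.13,0,.32),(.13,0,.2)])"
```

```text
t 9.5 box tcp [-0.129  -0.0496  0.3303] F box [ 0.52 -0.77  1.06] w -0.0
(0.13, 0, 0.32) -> [0.0134, -0.0494, -0.2589] [0.001, -0.012, -0.002]
(0.13, 0, 0.2) -> [0.1334, -0.0496, -0.2574] [0.001, -0.012, -0.002]
```

jog_arm(rows=[[0,-0.01,-0.04,0,-0.012,0,0],[0,-0.02,-0.09,0,-0.012,0,0],[0,-0.03,-0.14,0,-0.012,0,0],[0,-0.04,-0.18,0,-0.012,0,0],[0.01,-0.05,-0.22,0,-0.012,0,0],[0.01,-0.05,-0.25,0,-0.012,0,0],[0.01,-0.05,-0.26,0,-0.012,0,0],[0.01,-0.05,-0.26,0,-0.012,0,0]])

```text
time: 10.3
tool_pos: [0.7293, 0.1115, 0.3215]
tcp_rot: [2.117, 0.205, -2.119]
wrist_force: [-0.4, -0.6, 0.9]
width: 0.0
```

Run:
```python
from g import *
from workcell import imaging
import cv2
a=imaging.read_camera('top');b=imaging.read_camera('side')
cv2.imwrite('pics/m1.png',np.hstack([cv2.resize(a[100:300,180:420],(400,333)),cv2.resize(b[80:330,150:400],(400,400))[:333]]))
go([(.13,0,.2),(.11,0,.2)])
```

```text
t 10.4 box tcp [0.1304 0.0004 0.3232] F box [ 0.13  0.62 -0.01] w -0.0
(0.13, 0, 0.2) -> [0.1232, 0.0002, 0.0004] [0.001, 0.0, -0.002]
(0.11, 0, 0.2) -> [0.1232, 0.0002, 0.0204] [0.001, 0.0, -0.002]
```

View pics/m1.png

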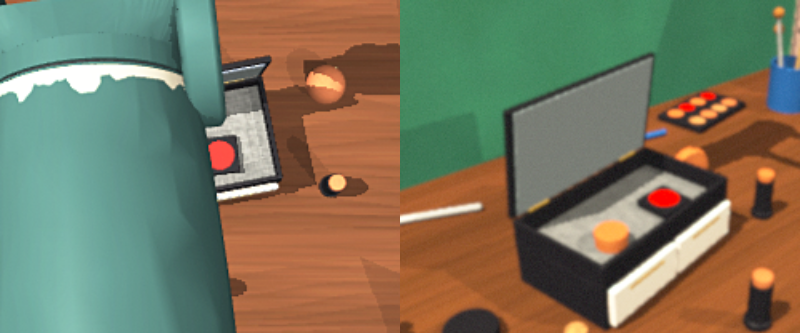

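Both drawer fronts now sit flush at home with the lid still up. The sticks and the tray contents have not moved. Next I go down behind the lid.

jog_arm(rows=[[0.03,0,0,0,0,0,0],[0.06,0,0,0,0,0,0],[0.09,0,0,0,0,0,0],[0.11,0,0,0,0,0,0],[0.12,0,0,0,0,0,0],[0.12,0,0.01,0,0,0,0],[0.12,0,0.02,0,0,0,0],[0.12,0,0.03,0,0,0,0],[0.12,0,0.035,0,0,0,0]])

```text
time: 11.3
tool_pos: [0.6931, 0.1039, 0.2054]
tcp_rot: [2.121, 0.205, -2.116]
wrist_force: [0.2, 0.2, -0.9]
width: -0.001
```

Run:
```python
from g import *
from workcell import monitor
go([])
p=B.inv().apply(monitor.read_state()['tool_pos']-O)
r=.116
for th in np.r_[np.arange(1.45,.35,-.05),np.arange(.35,-.05,-.025)]:
    x=.07-r*np.cos(th)+.008*np.sin(th)+.011;z=.088+r*np.sin(th)+.008*np.cos(th)
    print(round(th,3),[round(p[2]-z,3),round(p[0]-x,3)], end=' ; ')
```

```text
t 11.3 box tcp [9.490e-02 1.000e-04 2.054e-01] F box [ 0.25  0.21 -0.9 ] w -0.0
1.45 [np.float64(0.001), np.float64(0.02)] ; 1.4 [np.float64(0.002), np.float64(0.026)] ; 1.35 [np.float64(0.002), np.float64(0.031)] ; 1.3 [np.float64(0.003), np.float64(0.037)] ; 1.25 [np.float64(0.005), np.float64(0.043)] ; 1.2 [np.float64(0.006), np.float64(0.048)] ; 1.15 [np.float64(0.008), np.float64(0.054)] ; 1.1 [np.float64(0.01), np.float64(0.059)] ; 1.05 [np.float64(0.013), np.float64(0.065)] ; 1.0 [np.float64(0.015), np.float64(0.07)] ; 0.95 [np.float64(0.018), np.float64(0.075)] ; 0.9 [np.float64(0.022), np.float64(0.08)] ; 0.85 [np.float64(0.025), np.float64(0.084)] ; 0.8 [np.float64(0.029), np.float64(0.089)] ; 0.75 [np.float64(0.032), np.float64(0.093)] ; 0.7 [np.float64(0.037), np.float64(0.097)] ; 0.65 [np.float64(0.041), np.float64(0.101)] ; 0.6 [np.float64(0.045), np.float64(0.105)] ; 0.55 [np.float64(0.05), np.float64(0.109)] ; 0.5 [np.float64(0.055), np.float64(0.112)] ; 0.45 [np.float64(0.06), np.float64(0.115)] ; 0.4 [np.float64(0.065), np.float64(0.118)] ; 0.35 [np.float64(0.07), np.float64(0.12)] ; 0.325 [np.float64(0.073), np.float64(0.121)] ; 0.3 [np.float64(0.075), np.float64(0.122)] ; 0.275 [np.float64(0.078), np.float64(0.123)] ; 0.25 [np.float64(0.081), np.float64(0.124)] ; 0.225 [np.float64(0.084), np.float64(0.125)] ; 0.2 [np.float64(0.087), np.float64(0.126)] ; 0.175 [np.float64(0.089), np.float64(0.127)] ; 0.15 [np.float64(0.092), np.float64(0.127)] ; 0.125 [np.float64(0.095), np.float64(0.128)] ; 0.1 [np.float64(0.098), np.float64(0.129)] ; 0.075 [np.float64(0.101), np.float64(0.129)] ; 0.05 [np.float64(0.104), np.float64(0.129)] ; 0.025 [np.float64(0.107), np.float64(0.13)] ; -0.0 [np.float64(0.109), np.float64(0.13)] ; -0.025 [np.float64(0.112), np.float64(0.13)] ;
```

jog_arm(rows=[[0.0,0,0.006,0,0,0,0],[0.0,0,0.011,0,0,0,0],[0.001,0,0.015,0,0,0,0],[0.001,0,0.018,0,0,0,0],[0.001,0,0.021,0,0,0,0],[0.002,0,0.024,0,0,0,0],[0.002,0,0.027,0,0,0,0],[0.002,0,0.03,0,0,0,0],[0.003,0,0.034,0,0,0,0],[0.004,0,0.038,0,0,0,0],[0.005,0,0.043,0,0,0,0]])

```text
time: 12.4
tool_pos: [0.6508, 0.0955, 0.2005]
tcp_rot: [2.121, 0.205, -2.115]
wrist_force: [1.9, -0.1, 0.8]
width: 0.005
```

Run:
```python
from g import *
from workcell import imaging
import cv2
b=imaging.read_camera('side')
cv2.imwrite('pics/m2.png',cv2.resize(b[60:310,150:470],(800,600)))
go([])
```

```text
t 12.45 box tcp [0.0507 0.     0.2001] F box [ 1.48 -0.69  2.41] w 0.0
```

View pics/m2.png

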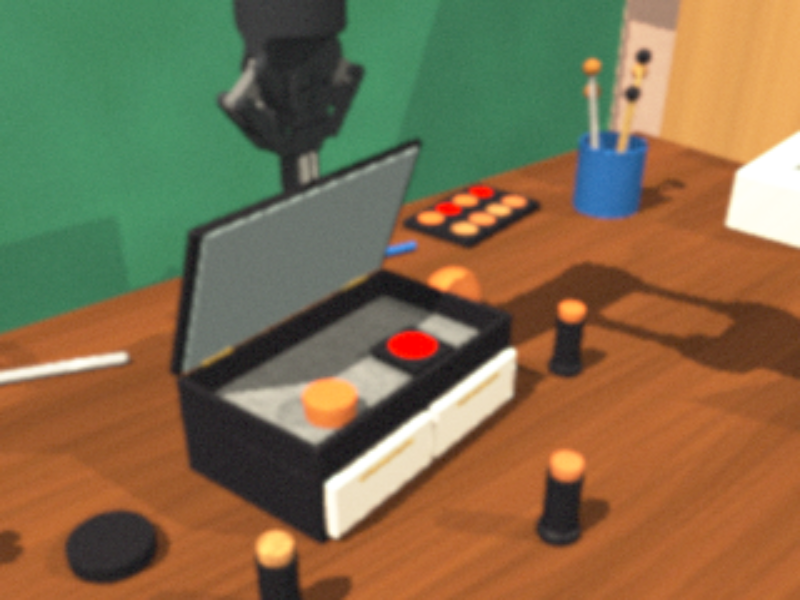

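The closed fingertips are folding the lid from behind with about 2 N, and nothing else touches it. I'll continue along the arc.

jog_arm(rows=[[0.001,0,0.004,0,0,0,0],[0.003,0,0.01,0,0,0,0],[0.005,0,0.015,0,0,0,0],[0.008,0,0.021,0,0,0,0],[0.01,0,0.026,0,0,0,0],[0.013,0,0.031,0,0,0,0],[0.017,0,0.036,0,0,0,0],[0.02,0,0.04,0,0,0,0],[0.024,0,0.045,0,0,0,0],[0.027,0,0.049,0,0,0,0],[0.032,0,0.053,0,0,0,0],[0.036,0,0.057,0,0,0,0],[0.04,0,0.061,0,0,0,0],[0.045,0,0.065,0,0,0,0],[0.05,0,0.068,0,0,0,0],[0.055,0,0.071,0,0,0,0],[0.06,0,0.074,0,0,0,0]])

```text
time: 14.15
tool_pos: [0.5769, 0.0808, 0.1395]
tcp_rot: [2.119, 0.205, -2.117]
wrist_force: [0.5, -0.2, 0.7]
width: -0.001
```

```bash
python3 -c "
from g import *
go([(-.034,0,.1)])"
```

```text
t 14.15 box tcp [-2.360e-02 -1.000e-04  1.395e-01] F box [ 0.48 -0.35  0.74] w -0.0
(-0.034, 0, 0.1) -> [0.0395, -0.0002, 0.0104] [0.0, -0.001, -0.002]
```

jog_arm(rows=[[0.004,0,0.002,0,0,0,0],[0.008,0,0.003,0,0,0,0],[0.012,0,0.005,0,0,0,0],[0.016,0,0.006,0,0,0,0],[0.019,0,0.007,0,0,0,0],[0.022,0,0.008,0,0,0,0],[0.025,0,0.009,0,0,0,0],[0.028,0,0.009,0,0,0,0],[0.031,0,0.01,0,0,0,0],[0.034,0,0.01,0,0,0,0],[0.036,0,0.011,0,0,0,0],[0.038,0,0.011,0,0,0,0],[0.0395,0,0.011,0,0,0,0]])

```text
time: 15.45
tool_pos: [0.5659, 0.0785, 0.0997]
tcp_rot: [2.119, 0.204, -2.118]
wrist_force: [-1.0, -0.8, 0.3]
width: 0.001
```

jog_arm(rows=[[0.001,0,0,0,0,0,0],[0.002,0,0,0,0,0,0],[0.003,0,0,0,0,0,0]])

```text
time: 15.75
tool_pos: [0.5657, 0.0785, 0.0966]
tcp_rot: [2.118, 0.205, -2.118]
wrist_force: [0.2, -0.2, 1.0]
width: 0.0
```

jog_arm(rows=[[0.001,0,0,0,0,0,0],[0.002,0,0,0,0,0,0]])

```text
time: 15.95
tool_pos: [0.5657, 0.0785, 0.0959]
tcp_rot: [2.118, 0.205, -2.119]
wrist_force: [-6.6, 0.1, 13.9]
width: -0.001
```

jog_arm(rows=[[0.001,0,0,0,0,0,0],[0.002,0,0,0,0,0,0]])

```text
time: 16.15
tool_pos: [0.5658, 0.0785, 0.0959]
tcp_rot: [2.118, 0.205, -2.119]
wrist_force: [-7.9, -0.6, 17.1]
width: 0.004
```

Hard stop at z = 0.096, which is exactly the shut lid height. Now I'll retreat upward and check.

jog_arm(rows=[[-0.005,0,0,0,0,0,0],[-0.02,0,0,0,0,0,0],[-0.06,0,0,0,0,0,0],[-0.1,0,0,0,0,0,0],[-0.14,0.04,0,0,0,0,0],[-0.16,0.09,0,0,0,0,0],[-0.16,0.14,0,0,0,0,0],[-0.16,0.19,0,0,0,0,0],[-0.16,0.24,0,0,0,0,0],[-0.16,0.29,0,0,0,0,0],[-0.16,0.32,0,0,0,0,0],[-0.16,0.32,0,0,0,0,0]])

```text
time: 17.35
tool_pos: [0.628, -0.2405, 0.2569]
tcp_rot: [2.12, 0.197, -2.12]
wrist_force: [0.6, -0.2, -0.3]
width: 0.0
```

Run:
```python
from g import *
from workcell import imaging
import cv2
a=imaging.read_camera('top');b=imaging.read_camera('side')
cv2.imwrite('pics/top9.png',a)
cv2.imwrite('pics/m3.png',np.hstack([cv2.resize(a[110:310,180:420],(400,333)),cv2.resize(b[110:330,150:414],(400,333))]))
go([])
```

```text
t 17.45 box tcp [-0.0349 -0.3208  0.2567] F box [0.04 0.6  0.06] w 0.0
```

View pics/m3.png

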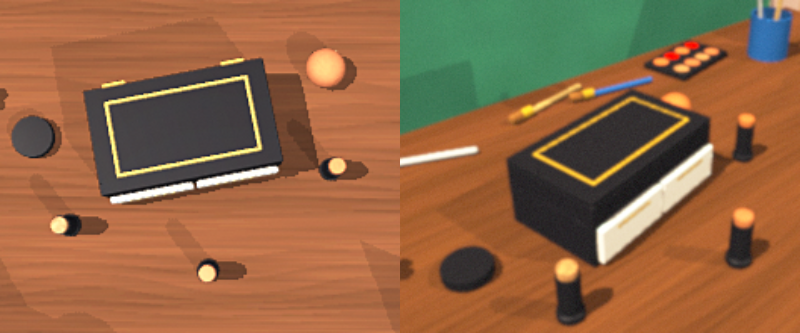

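The lid lies flat, both drawer fronts are flush, and the sticks, compact and sponge are where they were. I'm handing in.

```bash
python3 -c "
from workcell import finish_job
print(finish_job())"
```

```text
the job is handed in; nothing more can be done
None
```

The make-up box is shut and the job is handed in at about 17.5 s, well under the 59 s limit. All pushing was done with the closed fingertips: first the left drawer, then the right, then the lid folded down from behind along its arc.

- **Drawers:** each was pushed slowly, with about 2 N while it slid, until it met its stop. The end force was about 9 N, and the fingertip stopped within 1 mm of where a fully home drawer should be.
- **Lid:** it stopped at z = 0.096 m, exactly the shut height, with a final press of up to 17 N downwards. I only touched its outer face, never the mirror.
- **Last pictures:** they show the lid flat, both fronts flush, and the sticks, compact and sponge looking unmoved. This was judged by eye and not re-measured. The pot and blusher stood in place when last seen, before the lid covered them.

The arm was clear of everything at hand-in. No checks failed or disagreed.

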